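Load a slide carrier through the flap of a drying box

ROBOT

A 6-joint arm with a two-finger parallel gripper is mounted at the origin on the work surface; the furniture and walls round the work are solid. World frame = base frame: x ahead of the robot, y to its left, z up, the work surface at z = 0. Lengths are in m, angles in rad, forces in N, time in s.
With the tool pointing down it reaches from about 0.25 to 0.775 m from the base axis. Payload 4 kg.
Tool frame: the origin (TCP) lies midway between the tips of the shut fingers; the grasp point (between the pads) lies 19 mm behind it (robot.tcp_to_grasp is the z of the grasp point in the tool frame, in m); z points along the fingers, y is the line along which they close (so a half turn about z gives the same grasp; the last joint's range is limited). The gripper opens to 94 mm and grips with 3 to 60 N. Pads are 16 mm wide; open, the fingers measure 119 mm over their backs; the gripper's body (75 mm by 177 mm) begins 78 mm behind the grasp point.
Start: joints at [-1.377, 0.087, 1.371, -0, 1.684, -0.103], TCP at [0.161, -0.526, 0.206] pointing down, gripper open.
Joint ranges: [-3.1, 3.1], [-0.76, 2.03], [0.27, 2.55], [-1.08, 4.22], [0.17, 2.65], [-2.57, 2.57]. Speed limits (rad/s): [2.79, 2.79, 3.14, 3.14, 3.14, 3.14].

INTERFACE

Orientations are given as [roll, pitch, yaw] about the fixed x, y, z axes, in that order (R = Rz(yaw) Ry(pitch) Rx(roll)).
In Python, from bench import robot gives the robot as it stands. The module is installed in compiled form; this text tells all that it offers.
- The arm moves only by the tool move_arm, never from a script. Its argument "motion" is one flat list of numbers, 7 for each row, row after row: the turn, a rotation vector about the tool's x, y, z in units of 45 degrees (1.0 is 45 degrees), then the shift along the tool's x, y, z in units of 100 mm (1.0 is 100 mm), then the opening, from 0 (shut) to 1 (fully open). A call has 1 to 12 rows; each row shifts and turns the commanded pose from where the row before left it, along the tool's axes as they then stand; what a row does not reach is not made up. A row lasts 1/12 s, in which the tool goes at most 41.7 mm and 7.16 degrees, less where a joint would pass 70% of its speed; a pose out of reach is approached as far as the arm can. A call with a number of a shift or a turn outside -1 to 1 is refused whole. A call with a gripper value outside its range is refused whole. The fingers move at their own pace and stop on an object; the grip force is fixed at half the most. Time passes only in rows, so rows that do not move let the fingers close. It gives the time, the measured TCP pose, the force, the opening and the grip force at its end, in the units of the state.
- robot.get_obs(): the state, without advancing time (a new reading comes with each control period).
- robot.snapshot(name): name is "scene" or "top" or "wrist"; returns the picture (384x512x3 uint8, red, green, blue); there is no depth.
- robot.get_calibration(name): a dict with "fx", "fy", "cx", "cy" (pixels), "k1" (the pictures are not rectified: a ray, as slopes to the right and down, at radius r is drawn at 1 + k1 r^2 times it, then the intrinsics apply), "R" (3x3) and "t" (3): a world point X has camera coordinates R X + t. Camera axes: x right, y down, z forward; pixel columns grow to the right and rows downward; lengths in m; the calibration is good to about 2 mm. A picture is of the moment at which its call begins: read the wrist's pose just before it. get_calibration takes no time and is no camera call; for the wrist camera it gives the pose at the moment of the call.
- robot.close_job(): hands the job in; it is judged then, once.
The state is a dict: "time": time; "joint_positions": joint angles; "qvel": joint speeds; "joint_torque": joint torques, N m; "tool_pos": TCP position; "ee_rot": TCP orientation; "wrist_force": force on the tool from outside, world axes, zero at the start; "wrist_torque": the same for the moment, N m; "width": finger opening in m; "finger_force": force on a finger pad.
Only numpy, scipy, OpenCV 4.12 (cv2) and the standard library are available. Lean on these libraries where they do the work, as an engineer would, in place of code of your own. Each camera call takes 0.05 s, during which the arm holds its last target. There are 200 camera calls.

TASK

First unlock the small white drying box: lift its locking bar up out of the two open brackets on the flap and put it down on the bench. Then set the blue slide carrier down on the box's loading shelf, tray end towards the flap, and let go of it. Take it again by the black tab at its tail and push it through the flap all the way to the back stop, so that the flap falls shut behind it with only the stem and tab sticking out; keep the slides level throughout and do not disturb the other things on the bench.

Things in the scene. Friction and masses are not known exactly. Their poses are not given: they have to be found in the camera images.
- drying_box: White bench-top drying box with a clear roof, fixed to the bench, 302 x 160 mm, 96 mm high. Origin on the bench under the middle of its mouth (outer face of the closed flap); x points into the chamber (the push direction), y along the mouth, z up. Mouth 112 mm wide, 66 mm high, between jambs 24 mm wide; lintel and roof (top at z = 96 mm) only at x > 0.
- box_shelf (a point): Point on the open loading shelf, 80 mm in front of the mouth, on the middle line. Shelf and chamber floor are one level surface 20 mm above the bench, 160 mm wide, without rails, from 142 mm in front of the mouth to the back stop 148 mm inside it.
- box_home (a point): Where the carrier's origin comes when its tray meets the back stop: on the chamber floor, 104 mm inside the mouth, middle line. Same axes as the box.
- dust_flap (a joint): Grey metal flap in the mouth, 108 mm wide, hung from a level hinge along the top of the mouth. 0 = hanging shut; grows as it swings inward, to 1.4 rad; it cannot swing outward. Falls shut by its weight and a light spring (pushing it open takes about 1 N). It drops behind the carrier once the tray's rear wall is 53 mm inside the mouth, 7 mm before the back stop.
- flap_hinge (a point): Middle of the flap's hinge line, 86 mm above the bench, straight above the box origin. The flap hangs 62 mm down from it. A notch 26 mm wide, 21 mm high in the middle of its lower edge clears the carrier's stem. Its two U brackets stand 19 mm out from its front, 41 to 53 mm to either side of the middle; the carrier passes between them.
- lock_bar: Steel bar with red ends, 13 x 150 x 14 mm along its own y, 0.11 to 0.2 kg, an upright red grip in its middle. Origin in the middle of its underside, z up; it stands on a bench that way. Starts in the flap's brackets, underside 48 mm above the bench; their lips rise 13 mm above its underside: raise it 20 mm or more before moving sideways. Its ends bear on the jambs and lock the flap.
- bar_grip (a point): Point on the bar's upright red grip, 70 mm above the bar's underside. The grip is 13 mm thick (along the bar's x), 26 mm wide (along the bar's y), and reaches from 44 to 86 mm above the underside; at the start its upper part stands clear above the box roof, 8 mm in front of the mouth.
- slide_carrier: Blue tray 88 x 60 mm, 34 mm high, with ten glass slides on edge, a flat steel stem (10 mm wide, 7 to 15 mm above the underside) and an upright black tab behind; about 200 mm long, 0.18 to 0.33 kg. Origin under the tray's middle, z up; x points to the tray's front, the tab is at -x. Can be gripped across its 60 mm width (along y). Starts on the bench.
- carrier_tab (a point): Point on the black tab, 147 mm behind the carrier's origin (-x), 45 mm above its underside; same axes. The tab is 11 mm thick (along carrier y), 22 mm long (along x) and reaches from 7 to 59 mm above the underside. At home it stands 43 mm outside the mouth.
- timer: White timer, 68 x 68 x 20 mm, bystander; origin under its centre.
- filter_carton: Small white carton, 50 x 52 x 85 mm, standing, bystander; origin under its centre.
- tip_box: Pipette tip box, blue with clear lid, 86 x 118 x 60 mm, bystander; origin under its centre.
- white_bottle: White bottle, 71 mm across, 129 mm high, bystander; origin under its centre.
- flip_vial: Clear vial with flip lid, 63 x 50 x 90 mm, bystander; origin under its centre.
- flip_vial_b: Second vial like it, bystander.
- label_roll: White roll of labels, 90 mm across, 48 mm high, lying flat, bystander; origin under its centre.
- autoclave_tape: Roll of cream tape with brown core, 82 mm across, 18 mm high, lying flat, bystander; origin under its centre.

How it is judged:
On the way, in this order (a step that is already met when the one before it is completed fails the run):
1. the locking bar is out of its brackets and lies released on the bench (height (world z) of lock_bar below 0.012 m and linear speed of lock_bar below 0.02 m/s and contact force between the fingers and lock_bar below 0.1 N), for 0.2 s.
2. the slide carrier stands on the loading shelf in front of the flap, tray end towards it, released (x of slide_carrier in the frame of drying_box between -0.15 and -0.02 m and y of slide_carrier in the frame of drying_box between -0.05 and 0.05 m and z of slide_carrier in the frame of drying_box between 0.016 and 0.024 m and x of carrier_tab in the frame of drying_box below -0.15 m and contact force between the fingers and slide_carrier below 0.1 N and linear speed of slide_carrier below 0.02 m/s), for 0.2 s.
3. the carrier, pushed by its tab, has swung the flap open (value of joint dust_flap above 0.8 rad and x of slide_carrier in the frame of drying_box above 0 m and contact force between the fingers and slide_carrier above 0.2 N and distance between the grasp point and carrier_tab below 0.06 m), for 0.05 s.
At the end, for the whole second after the job is handed in: The carrier stands level on the chamber floor with its origin at least 97.5 mm inside the mouth (within 6.5 mm of the back stop), its tab outside; the flap hangs shut (under 0.06 rad) over the stem; the locking bar lies at rest on the bench (origin under 12 mm high); nothing is moving or held (all of step 1 and x of slide_carrier in the frame of drying_box above 0.0975 m and z of slide_carrier in the frame of drying_box between 0.016 and 0.024 m and angle between slide_carrier's own z axis and vertical below 0.06 rad and x of carrier_tab in the frame of drying_box below -0.03 m and value of joint dust_flap below 0.06 rad and linear speed of slide_carrier below 0.02 m/s); the robot touches nothing.
It fails at once if a bystander (timer, filter carton, tip box, white bottle, vials, label roll, tape roll) is moved by more than 20 mm (distance of any of timer, filter_carton, tip_box, white_bottle, flip_vial, flip_vial_b, label_roll, autoclave_tape from where it was at the start of the episode above 0.02 m).
It fails at once if the slide carrier is tipped by more than 25 degrees (angle between slide_carrier's own z axis and vertical above 0.44 rad).
It also fails if it takes over 72 s, if anything falls off the work surface, if the arm or the gripper's body presses on something with over 40 N, if the wrist force passes 120 N, or if a joint passes its speed limit or range.

## Working session

There is one attempt and no reset: what is moved stays moved. The work goes in short steps, Python scripts to look and compute and a tool call to move; the robot and the scene stay as the last step left them, time stands still between calls to the robot, and variables do not carry over. Pictures are saved under pics/ and viewed, at most 10 in all, crops included, and the job is handed in when it is done.

Besides the shell and the picture viewer there is one more tool, called after "Call:" as a command line: name --argument value ..., lists and objects as JSON in quotes. move_arm: Moves the arm, as the interface text tells. Shifts and turns lie within -1 to 1; 1 stands for 100 mm of shift or 45 degrees of turn. Its arguments: {"type":"object","properties":{"motion":{"type":"array","items":{"type":"number"}}},"required":["motion"]}

```bash
mkdir -p pics
cat > h.py <<'E'
import numpy as np, cv2
from bench import robot
def ray(c,u,v):
    x,y=(u-c['cx'])/c['fx'],(v-c['cy'])/c['fy']
    a,b=x,y
    for _ in range(30):
        s=1+c['k1']*(a*a+b*b); a,b=x/s,y/s
    R=np.array(c['R']);t=np.array(c['t'])
    d=R.T@np.array([a,b,1]); return -R.T@t,d/np.linalg.norm(d)
def atz(c,u,v,z):
    o,d=ray(c,u,v); return o+d*(z-o[2])/d[2]
def tri(*obs):
    A=np.zeros((3,3));b=np.zeros(3);L=[]
    for c,u,v in obs:
        o,d=ray(c,u,v);P=np.eye(3)-np.outer(d,d);A+=P;b+=P@o;L.append((o,P))
    X=np.linalg.solve(A,b);return X,[round(float(np.linalg.norm(P@(X-o)))*1000,1) for o,P in L]
def proj(c,X):
    p=np.array(c['R'])@np.array(X)+np.array(c['t']);a,b=p[0]/p[2],p[1]/p[2];s=1+c['k1']*(a*a+b*b)
    return np.array([c['cx']+c['fx']*a*s,c['cy']+c['fy']*b*s])
E
python3 - <<'E'
from h import *
for n in ['scene','top']:
    im=robot.snapshot(n); cv2.imwrite(f'pics/{n}0.png',cv2.resize(im[:,:,::-1],(800,600),interpolation=cv2.INTER_CUBIC))
    c=robot.get_calibration(n);print(n,c)
print(robot.get_obs(), robot.tcp_to_grasp)
E
```

```text
scene {'fx': 388.9894848867107, 'fy': 388.9894848867107, 'cx': 253.30504175805498, 'cy': 191.5964694113588, 'k1': -0.11359486631634305, 'R': array([[-0.77242464, -0.63472334,  0.02205587],
       [-0.3045539 ,  0.33970445, -0.88985831],
       [ 0.55732136, -0.69406568, -0.45570356]]), 't': array([0.35028126, 0.21561063, 1.17590074])}
top {'fx': 456.89076167510234, 'fy': 456.89076167510234, 'cx': 248.92625855970604, 'cy': 194.74045462364393, 'k1': 0.05839526341776084, 'R': array([[ 0.01630044, -0.99986121,  0.0034443 ],
       [-0.99177793, -0.01660577, -0.12688887],
       [ 0.12692845, -0.00134764, -0.99191096]]), 't': array([0.02033845, 0.43629368, 1.80059348])}
{'time': 0.1, 'joint_positions': array([-1.37708688e+00,  8.78888752e-02,  1.37208045e+00, -2.66250706e-05,
        1.68357486e+00, -1.03124848e-01]), 'qvel': array([-5.30272091e-04,  3.85414474e-05, -3.53949386e-03, -1.51929452e-04,
       -3.80528960e-04, -2.21790359e-04]), 'joint_torque': array([ 1.79269973e-03, -3.41251624e+01, -3.03302050e+01,  7.18844938e-02,
        3.04319803e-02, -9.78022058e-05]), 'tool_pos': array([ 0.16075261, -0.5254814 ,  0.20442846]), 'ee_rot': array([-3.13964877e+00, -1.74573350e-04,  2.96831158e-01]), 'wrist_force': array([-1.11369023, -0.34065445, -1.15787479]), 'wrist_torque': array([-0.00929068,  0.0015535 ,  0.03310126]), 'finger_force': 0.0, 'width': 0.09431424736977459} -0.0188
```

View pics/scene0.png

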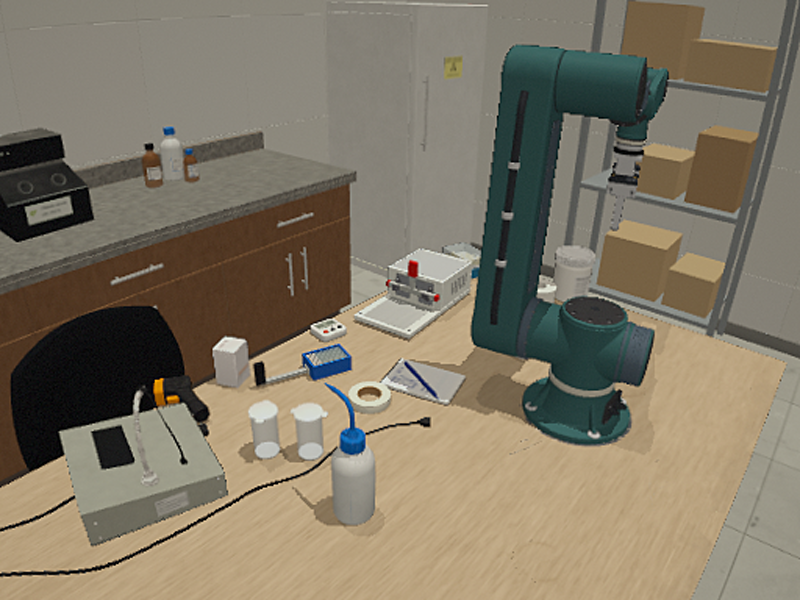

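View pics/top0.png

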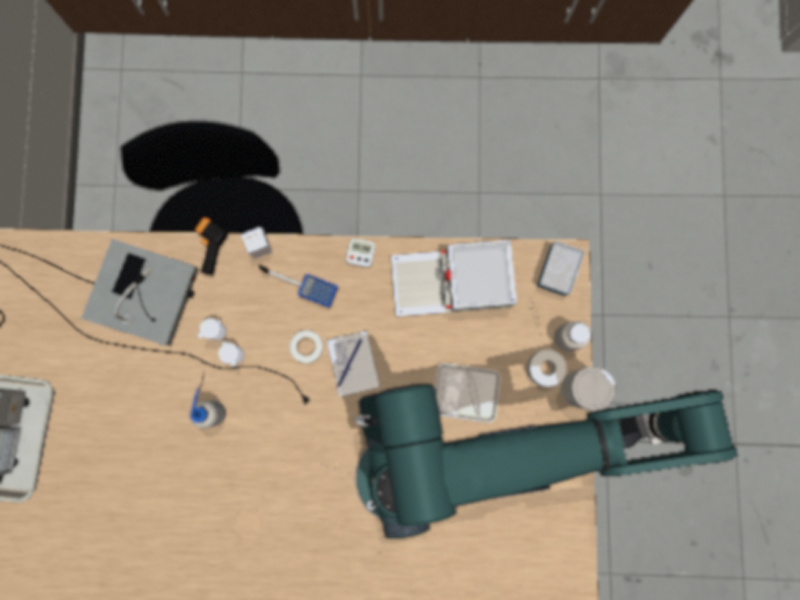

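The scene picture shows the box with its red grip at (413,268), the shelf to its left, and the carrier tray at (327,362) with its tab at (260,373). In the top picture, the box mouth is near (447,282), the shelf runs from 392 to 447, the tray is at (318,291) and the tab at (263,268).

Run:
```python
from h import *
S=robot.get_calibration('scene');T=robot.get_calibration('top');k=1/1.5625
g=lambda s,t:tri((S,s[0]*k,s[1]*k),(T,t[0]*k,t[1]*k))
print('grip top',g((413,262),(449,274)))
print('tab top',g((259,364),(263,268)))
for n,p,z in [('shelfNW',(392,254),.02),('shelfSW',(396,316),.02),('roofNE',(513,241),.096),('roofSE',(516,304),.096),('roofNW',(448,244),.096),('roofSW',(451,309),.096),('trayc',(318,291),.034),('tray UL',(306,273),.034),('tray UR',(338,288),.034),('tray LR',(330,307),.034),('tray LL',(298,293),.034),('timer',(361,253),.02),('carton',(256,241),.085),('tape',(306,347),.018),('pad',(354,364),0),('tipbox',(468,392),.06),('roll',(547,368),.048)]:
    print(n,atz(T,p[0]*k,p[1]*k,z).round(3))
c=robot.get_calibration('wrist');o=robot.get_obs()
from scipy.spatial.transform import Rotation as Ro
R=Ro.from_euler('xyz',o['ee_rot']).as_matrix()
Rc=np.array(c['R']);print(c['fx'],c['k1'],'cam in tool',R.T@(-Rc.T@c['t']-o['tool_pos']),'axes',(R.T@Rc.T).round(3))
```

```text
grip top (array([ 0.49949088, -0.11718031,  0.12873957]), [0.2, 0.2])
tab top (array([0.52027878, 0.34860139, 0.05284952]), [0.3, 0.3])
shelfNW [0.569 0.022 0.02 ]
shelfSW [0.407 0.009 0.02 ]
roofNE [ 0.591 -0.278  0.096]
roofSE [ 0.433 -0.285  0.096]
roofNW [ 0.581 -0.117  0.096]
roofSW [ 0.418 -0.125  0.096]
trayc [0.466 0.209 0.034]
tray UL [0.512 0.241 0.034]
tray UR [0.475 0.159 0.034]
tray LR [0.426 0.178 0.034]
tray LL [0.46  0.26  0.034]
timer [0.57  0.102 0.02 ]
carton [0.583 0.363 0.085]
tape [0.324 0.237 0.018]
pad [0.283 0.115 0.   ]
tipbox [ 0.216 -0.172  0.06 ]
roll [ 0.279 -0.37   0.048]
326.5187857457055 -0.023545357784424365 cam in tool [ 0.08184292 -0.00018962 -0.17973271] axes [[ 0.001 -0.96  -0.279]
 [ 1.     0.001  0.   ]
 [ 0.    -0.279  0.96 ]]
```

Call:
move_arm --motion '[0,0,0.138,0,0,-0.3,1,0,0,0.138,0,0,-0.3,1,0,0,0,0.23,-0.237,0,1,0,0,0,0.23,-0.237,0,1,0,0,0,0.23,-0.237,0,1,0,0,0,0.23,-0.237,0,1,0,0,0,0.23,-0.237,0,1,0,0,0,0.23,-0.237,0,1,0,0,0,0.23,-0.237,0,1,0,0,0,0.23,-0.237,0,1,0,0,0,0.23,-0.237,0,1,0,0,0,0.23,-0.237,0,1]'

```text
time: 1.1
tool_pos: [0.3717, -0.2698, 0.2651]
ee_rot: [-3.141, 0.0, 0.08]
wrist_force: [1.0, -0.2, 0.7]
width: 0.0939
finger_force: 0.0
```

Call:
move_arm --motion '[0,0,0,0.23,-0.237,0,1,0,0,0,0.23,-0.237,0,1,0,0,0,0.23,-0.237,0,1,0,0,0,0.23,-0.237,0,1,0,0,0,0.23,-0.237,0,1,0,0,0,0.23,-0.237,0,1,0,0,0,0,0,0,1,0,0,0,0,0,0,1]'

```text
time: 1.77
tool_pos: [0.4976, -0.1174, 0.2645]
ee_rot: [-3.141, 0.002, 0.083]
wrist_force: [-0.6, 0.3, 0.0]
width: 0.094
finger_force: 0.0
```

```bash
cat >> h.py <<'E'
import pickle
def snap(tag):
    o=robot.get_obs();c=robot.get_calibration('wrist');im=robot.snapshot('wrist')
    cv2.imwrite(f'pics/{tag}.png',cv2.resize(im[:,:,::-1],(800,600),interpolation=cv2.INTER_CUBIC))
    pickle.dump((o,c,im),open(tag+'.pkl','wb'));print(o['time'],o['tool_pos'].round(4),o['ee_rot'].round(4),o['wrist_force'].round(2),o['width'],o['finger_force'])
E
python3 -c "
from h import *
snap('w1')"
```

```text
1.7667 [ 0.4976 -0.1174  0.2645] [-3.1413e+00  2.0000e-03  8.3300e-02] [-0.55  0.29  0.03] 0.09397686593515614 0.0
```

View pics/w1.png

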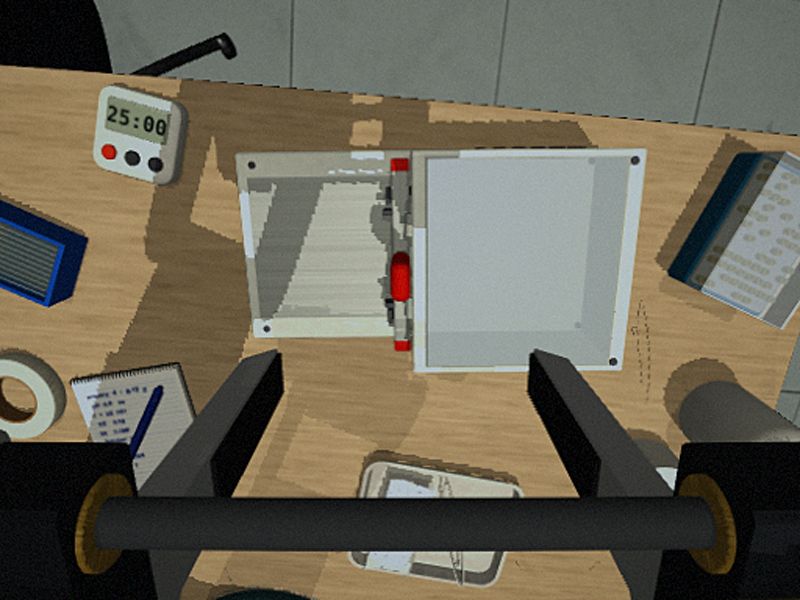

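The wrist view shows the red grip top at (400,277), the bar ends at (400,165) and (402,346), the roof corners at (413,151), (645,150), (620,370) and (415,371), and the shelf's outer corners at (237,154) and (255,337).

Run:
```python
from h import *
S=robot.get_calibration('scene');T=robot.get_calibration('top');k=1/1.5625
W=pickle.load(open('w1.pkl','rb'))[1]
a=lambda p,z:atz(W,p[0]*k,p[1]*k,z).round(4)
A=[a(p,.096) for p in[(413,151),(645,150),(620,370),(415,371)]]; B=[a(p,.02) for p in[(237,154),(255,337)]]
print(A,B)
for i,j in[((1,2),(B[0],B[1]))]:
    e=(A[1]+A[2])/2;f=(B[0]+B[1])/2;d=(e-f)[:2];print('len',np.linalg.norm(d),'yaw',np.arctan2(d[1],d[0]),'mouth',f[:2]+d/np.linalg.norm(d)*.142)
for p,q in[((0,1),0),((3,2),0)]:
    d=A[p[1]]-A[p[0]];print(np.arctan2(d[1],d[0]),np.linalg.norm(d))
d=A[1]-A[2];print('back yaw',np.arctan2(d[1],d[0])-np.pi/2); d=B[0]-B[1];print(np.arctan2(d[1],d[0])-np.pi/2)
print('grip',tri((S,413*k,262*k),(T,449*k,274*k),(W,400*k,270*k)), tri((S,413*k,262*k),(W,400*k,270*k)))
print('grip z.12',a((400,277),.125)); print('bar ends',a((400,165),.062),a((402,346),.062))
print('tray edge',a((88,238),.034),a((57,305),.034))
```

```text
[array([ 0.5783, -0.1157,  0.096 ]), array([ 0.5923, -0.2681,  0.096 ]), array([ 0.4354, -0.2833,  0.096 ]), array([ 0.4219, -0.1311,  0.096 ])] [array([0.5641, 0.0239, 0.02  ]), array([0.4081, 0.0089, 0.02  ])]
len 0.2934151879163722 yaw -1.4760788843744415 mouth [ 0.49952978 -0.12496351]
-1.4791899183434503 0.1530416936654845
-1.48232876884237 0.1527975457918091
back yaw -1.474220708247757
-1.4749371796848834
grip (array([ 0.50154384, -0.11621858,  0.12733388]), [2.6, 1.9, 4.4]) (array([ 0.50241129, -0.1156878 ,  0.12773467]), [3.5, 3.5])
grip z.12 [ 0.4999 -0.1138  0.125 ]
bar ends [ 0.5676 -0.1077  0.062 ] [ 0.4274 -0.1207  0.062 ]
tray edge [0.4886 0.1421 0.034 ] [0.4283 0.1741 0.034 ]
```

Call:
move_arm --motion '[0,0,-0.013,0.02,0,0.3,1,0,0,0,0,0,0.3,1,0,0,0,0,0,0.3,1,0,0,0,0,0,0.3,1,0,0,0,0,0,0.3,1,0,0,0,0,0,0.1,1,0,0,0,0,0,0,0.1,0,0,0,0,0,0,0,0,0,0,0,0,0,0,0,0,0,0,0,0,0,0,0,0,0,0,0,0,0,0,0,0,0,0,0]'

```text
time: 2.82
tool_pos: [0.5002, -0.1187, 0.107]
ee_rot: [3.14, -0.002, 0.09]
wrist_force: [0.2, -0.5, -0.9]
width: 0.0576
finger_force: 0.0
```

Call:
move_arm --motion '[0,0,0,0,0,0.03,0,0,0,0,0,0,0,0,0,0,0,0,0,0,0,0,0,0,0,0,0,0,0,0,0,0,0,0,0,0,0,0,0,0,0,0,0,0,0,0,0,0,0,0,0,0,0,0,0,0,0,0,0,0,0,0,0,0,0,0,0,0,0,0]'

```text
time: 3.65
tool_pos: [0.4991, -0.1155, 0.1022]
ee_rot: [-3.136, 0.0, 0.091]
wrist_force: [0.9, 6.4, 0.7]
width: 0.0123
finger_force: 30.0
```

Call:
move_arm --motion '[0,0,0,0,0,-0.1,0,0,0,0,0,0,-0.15,0,0,0,0,0,0,-0.15,0,0,0,0,0,0,-0.2,0,0,0,0,0,-0.2,0,0,0,0,0,-0.2,-0.2,0,0,0,0,0,-0.2,-0.2,0,0,0,0,0,-0.25,-0.2,0,0,0,0,0,-0.25,-0.2,0,0,0,0,0,-0.25,-0.2,0,0,0,0,0,-0.25,-0.2,0,0,0,0,0,-0.25,-0.2,0,0]'

```text
time: 4.65
tool_pos: [0.3193, 0.0262, 0.1627]
ee_rot: [3.141, -0.0, 0.089]
wrist_force: [-0.0, 0.4, -1.0]
width: 0.0128
finger_force: 30.0
```

Call:
move_arm --motion '[0,0,0,-0.2,0,0,0,0,0,0,0,0,0,0,0,0,0,0,0,0,0]'

```text
time: 4.9
tool_pos: [0.3008, 0.024, 0.1631]
ee_rot: [3.14, -0.003, 0.09]
wrist_force: [0.8, 0.0, -2.1]
width: 0.0128
finger_force: 30.0
```

Call:
move_arm --motion '[0,0,0,0,0,0.3,0,0,0,0,0,0,0.3,0,0,0,0,0,0,0.3,0,0,0,0,0,0,0.12,0,0,0,0,0,0,0.04,0,0,0,0,0,0,0,0,0,0,0,0,0,0,0]'

```text
time: 5.48
tool_pos: [0.3021, 0.0239, 0.0574]
ee_rot: [3.141, -0.002, 0.09]
wrist_force: [0.1, 0.3, -1.9]
width: 0.0128
finger_force: 30.0
```

Call:
move_arm --motion '[0,0,0,0,0,0.02,0,0,0,0,0,0,0.02,0,0,0,0,0,0,0,0]'

```text
time: 5.73
tool_pos: [0.3027, 0.024, 0.0542]
ee_rot: [3.141, -0.005, 0.09]
wrist_force: [2.7, 0.1, 2.1]
width: 0.0128
finger_force: 30.0
```

Call:
move_arm --motion '[0,0,0,0,0,0,0.6,0,0,0,0,0,0,0.6,0,0,0,0,0,0,0.6,0,0,0,0,0,0,0.6,0,0,0,0,0,-0.25,0.6,0,0,0,0,0,-0.3,0.6,0,0,0,0,0,-0.35,0.6,0,0,0,0,0,-0.35,0.6,0,0,0,0,0,-0.35,0.6,0,0,0,0,0,-0.35,0.6,0,0,0,0,0,-0.35,0.6,0,0,0,0,0,-0.15,0.6]'

```text
time: 6.73
tool_pos: [0.3017, 0.0242, 0.3022]
ee_rot: [3.14, -0.007, 0.09]
wrist_force: [-0.4, -0.8, 0.5]
width: 0.0564
finger_force: 0.0
```

Call:
move_arm --motion '[0,0,0,0.245,-0.256,0,1,0,0,0,0.245,-0.256,0,1,0,0,0,0.245,-0.256,0,1,0,0,0,0.245,-0.256,0,1,0,0,0,0.245,-0.256,0,1,0,0,0,0.245,-0.256,0,1,0,0,0,0.245,-0.256,0,1,0,0,0,0.245,-0.256,0,1]'

```text
time: 7.4
tool_pos: [0.4781, 0.2476, 0.2968]
ee_rot: [3.141, 0.001, 0.091]
wrist_force: [1.2, -0.8, 0.0]
width: 0.0942
finger_force: 0.0
```

Call:
move_arm --motion '[0,0,-0.141,0,0,0,1,0,0,-0.141,0,0,0,1,0,0,-0.141,0,0,0,1,0,0,-0.141,0,0,0,1,0,0,-0.141,0,0,0,1,0,0,-0.141,0,0,0,1,0,0,-0.141,0,0,0,1,0,0,-0.141,0,0,0,1,0,0,-0.141,0,0,0,1,0,0,-0.141,0,0,0,1,0,0,0,0,0,0,1,0,0,0,0,0,0,1]'

```text
time: 8.4
tool_pos: [0.4774, 0.2459, 0.2971]
ee_rot: [-3.141, 0.001, 1.195]
wrist_force: [0.7, -0.3, -0.2]
width: 0.0942
finger_force: 0.0
```

```bash
python3 -c "
from h import *
snap('w2')"
```

```text
8.4 [0.4774 0.2459 0.2971] [-3.1411e+00  6.0000e-04  1.1948e+00] [ 0.7  -0.34 -0.17] 0.09419196293353357 0.0
```

View pics/w2.png

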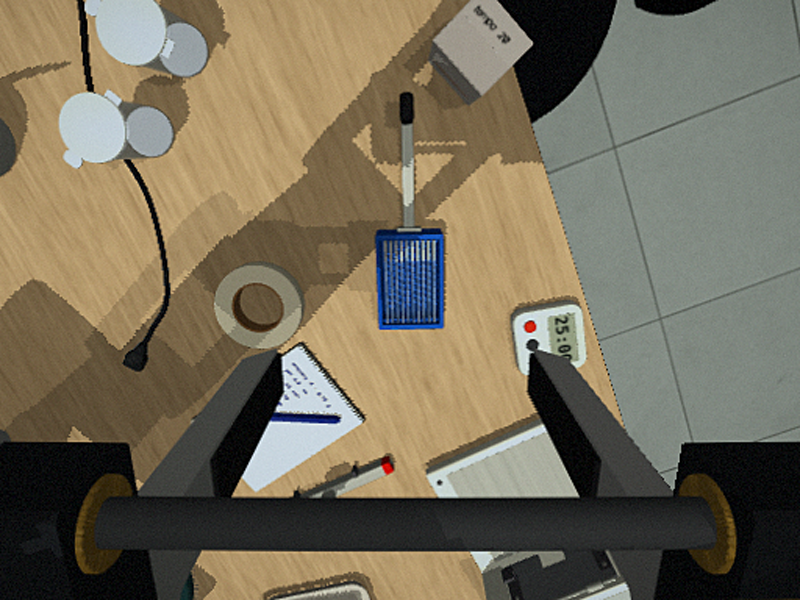

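The wrist view shows the bar standing on the bench near (350,478). The tray's rim corners are at (377,229), (443,231), (443,328) and (379,329), and the tab top is at (406,100).

Run:
```python
from h import *
S=robot.get_calibration('scene');T=robot.get_calibration('top');k=1/1.5625
W=pickle.load(open('w2.pkl','rb'))[1]
C=[atz(W,u*k,v*k,.034) for u,v in[(377,229),(443,231),(443,328),(379,329)]]
m=sum(C)/4;r=(C[0]+C[1])/2;f=(C[2]+C[3])/2;d=f-r
print('tray mid',m.round(4),'len',np.linalg.norm(d),'wid',np.linalg.norm(C[0]-C[1]),np.linalg.norm(C[2]-C[3]),'yaw',np.arctan2(d[1],d[0]))
t,e=tri((W,406*k,98*k),(S,259*k,364*k),(T,263*k,268*k));print('tab top',t,e)
t=atz(W,406*k,98*k,.059);print(t);d=m-t;print('yaw tab',np.arctan2(d[1],d[0]),np.linalg.norm(d[:2]))
print('tray corner height', tri((W,443*k,328*k),(T,330*k,307*k)),tri((W,379*k,329*k),(T,338*k,288*k)),tri((W,443*k,328*k),(T,338*k,288*k)),tri((W,379*k,329*k),(T,330*k,307*k)))
```

```text
tray mid [0.4707 0.2151 0.034 ] len 0.09092505905639242 wid 0.057495425531151244 0.058902596618272844 yaw -1.9331128339034185
tab top [0.52048145 0.35194458 0.0538608 ] [6.0, 2.6, 3.7]
[0.52219733 0.35727478 0.059     ]
yaw tab -1.9181081725899012 0.15115363714978586
tray corner height (array([0.45464566, 0.16829886, 0.01802182]), [29.0, 29.0]) (array([0.45110026, 0.17355113, 0.05972029]), [26.0, 26.0]) (array([0.47922528, 0.1584909 , 0.02022763]), [2.5, 2.5]) (array([0.42601969, 0.17914127, 0.02388289]), [1.0, 1.0])
```

Call:
move_arm --motion '[0,0,-0.028,-0.13,0.03,0.35,1,0,0,0,-0.13,0,0.35,1,0,0,0,0,0,0.35,1,0,0,0,0,0,0.35,1,0,0,0,0,0,0.35,1,0,0,0,0,0,0.35,1,0,0,0,0,0,0.35,1,0,0,0,0,0,0.25,1,0,0,0,0,0,0.1,1,0,0,0,0,0,0.08,1,0,0,0,0,0,0,1]'

```text
time: 9.37
tool_pos: [0.4706, 0.2203, 0.0086]
ee_rot: [-3.14, 0.001, 1.219]
wrist_force: [0.2, -0.2, -0.6]
width: 0.0937
finger_force: 0.0
```

Call:
move_arm --motion '[0,0,0,0,0,0,0.6,0,0,0,0,0,0,0.6,0,0,0,0,0,0,0.5,0,0,0,0,0,0,0.4,0,0,0,0,0,0,0.3,0,0,0,0,0,0,0.3,0,0,0,0,0,0,0.3,0,0,0,0,0,0,0.3]'

```text
time: 10.03
tool_pos: [0.4715, 0.2206, 0.0102]
ee_rot: [3.14, -0.001, 1.22]
wrist_force: [-1.1, -0.4, 4.1]
width: 0.0596
finger_force: 30.0
```

Call:
move_arm --motion '[0,0,0,0,0,-0.08,0.3,0,0,0,0,0,-0.16,0.3,0,0,0,0,0,-0.22,0.3,0,0,0,0,0,-0.22,0.3,0,0,0,0,0,-0.22,0.3,0,0,0,0,0,0,0.3,0,0,-0.113,0,0,0,0.3,0,0,-0.113,0,0,0,0.3,0,0,-0.113,0,0,0,0.3,0,0,-0.113,0,0,0,0.3,0,0,-0.113,0,0,0,0.3,0,0,0,0,0,0,0.3]'

```text
time: 11.03
tool_pos: [0.4699, 0.2201, 0.0975]
ee_rot: [-3.138, 0.001, 1.665]
wrist_force: [0.3, 0.3, -1.9]
width: 0.0596
finger_force: 30.0
```

Call:
move_arm --motion '[0,0,0,-0.12,0,0,0.3,0,0,0,-0.23,0,0,0.3,0,0,0,-0.28,-0.04,0,0.3,0,0,0,-0.28,0,0,0.3,0,0,0,-0.28,0,0,0.3,0,0,0,-0.28,0,0,0.3,0,0,0,-0.28,0,0,0.3,0,0,0,-0.28,0,0,0.3,0,0,0,-0.26,0,0,0.3,0,0,0,-0.16,0,0,0.3,0,0,0,-0.12,0,0,0.3,0,0,0,0,0,0,0.3]'

```text
time: 12.03
tool_pos: [0.4904, -0.0383, 0.0989]
ee_rot: [-3.141, 0.001, 1.659]
wrist_force: [0.5, -0.6, -2.2]
width: 0.0599
finger_force: 30.0
```

```bash
python3 -c "
from h import *
snap('w3')"
```

```text
12.0333 [ 0.4904 -0.0383  0.0989] [-3.1406e+00  1.0000e-03  1.6589e+00] [ 0.48 -0.64 -2.22] 0.05987173362721865 29.99677151441574
```

View pics/w3.png

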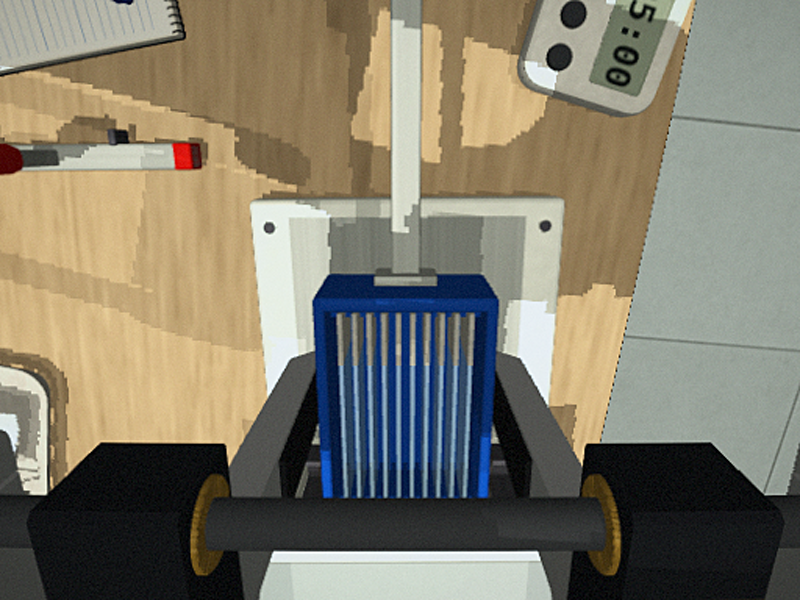

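The wrist view shows the carrier held straight, with its stem at column 405 against a shelf middle of 407. The shelf's outer corners are at (252,200) and (562,200), and the tray's rear rim is at row 277 to 300.

Call:
move_arm --motion '[0,0,-0.005,0,0,0.2,0.3,0,0,0,0,0,0.2,0.3,0,0,0,0,0,0.15,0.3,0,0,0,0,0,0.1,0.3,0,0,0,0,0,0,0.3,0,0,0,0,0,0,0.3]'

```text
time: 12.58
tool_pos: [0.4905, -0.035, 0.0342]
ee_rot: [-3.141, -0.0, 1.668]
wrist_force: [0.6, -0.6, -2.0]
width: 0.0595
finger_force: 30.0
```

Call:
move_arm --motion '[0,0,0,0,0,0.03,0.3,0,0,0,0,0,0.02,0.3,0,0,0,0,0,0,0.3]'

```text
time: 12.83
tool_pos: [0.4916, -0.0358, 0.0303]
ee_rot: [3.14, 0.001, 1.667]
wrist_force: [-0.4, 0.6, -1.6]
width: 0.0596
finger_force: 30.0
```

Call:
move_arm --motion '[0,0,0,0,0,0.02,0.3,0,0,0,0,0,0,0.3,0,0,0,0,0,0,0.3]'

```text
time: 13.08
tool_pos: [0.4916, -0.0358, 0.0302]
ee_rot: [3.14, 0.0, 1.667]
wrist_force: [-3.7, 0.1, 8.2]
width: 0.0595
finger_force: 30.0
```

Call:
move_arm --motion '[0,0,0,0,0,0,1,0,0,0,0,0,0,1,0,0,0,0,0,0,1,0,0,0,0,0,0,1,0,0,0,0,0,0,1,0,0,0,0,0,-0.1,1,0,0,0,0,0,-0.3,1,0,0,0,0,0,-0.35,1,0,0,0,0,0,-0.35,1,0,0,0,0,0,-0.35,1,0,0,0,0,0,-0.35,1]'

```text
time: 14.0
tool_pos: [0.4905, -0.0357, 0.2099]
ee_rot: [3.141, 0.0, 1.667]
wrist_force: [1.5, 0.0, 0.9]
width: 0.0939
finger_force: 0.0
```

Call:
move_arm --motion '[0,0,0,0.28,0,0,1,0,0,0,0.28,0,0,1,0,0,0,0.28,0,0,1,0,0,0,0.28,0,0,1,0,0,0,0.27,0,0,1,0,0,0,0,0,0,1,0,0,0,0,0,0,1]'

```text
time: 14.58
tool_pos: [0.4772, 0.1034, 0.2081]
ee_rot: [3.141, 0.001, 1.67]
wrist_force: [-0.1, 0.7, 1.1]
width: 0.094
finger_force: 0.0
```

```bash
python3 -c "
from h import *
snap('w4')"
```

```text
14.5833 [0.4772 0.1034 0.2081] [3.141e+00 6.000e-04 1.670e+00] [-0.15  0.67  1.1 ] 0.0939658366284543 0.0
```

View pics/w4.png

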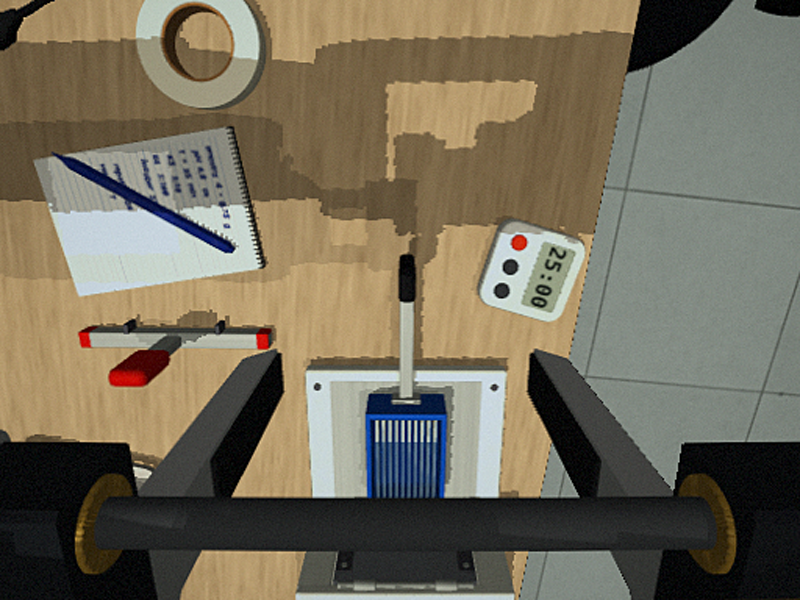

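The wrist view shows the carrier released and straight on the shelf, the tab top at about (407,264), the shelf corners at (307,371) and (506,371), and the bar upright on the bench.

Run:
```python
from h import *
k=1/1.5625
o,W,_=pickle.load(open('w4.pkl','rb'))
t=atz(W,407*k,264*k,.079);print('tab',t)
s=(atz(W,307*k,371*k,.02)+atz(W,506*k,371*k,.02))/2;print('shelf end mid',s)
y=1.665;X=np.array([np.cos(y),np.sin(y)]);Y=np.array([np.sin(y),-np.cos(y)])
d=t[:2]-o['tool_pos'][:2];print('d tool',d@X,d@Y)
r=t[:2]-s[:2];print('tab behind shelf end',r@X,r@Y)
r=(atz(W,367*k,415*k,.054)+atz(W,447*k,415*k,.054))/2;print('tray rear rim',r, (r-s)[:2]@X,(r-s)[:2]@Y)
```

```text
tab [0.4775453 0.1172261 0.079    ]
shelf end mid [0.48745459 0.01890817 0.02      ]
d tool 0.013751603790382646 0.00161397926964122
tab behind shelf end 0.09881411665970788 -0.000617140189722715
tray rear rim [ 0.48964809 -0.00051316  0.054     ] -0.019541548099708927 0.0003569131550050751
```

Call:
move_arm --motion '[0,0,0,0,0.015,0.3,1,0,0,0,0,0,0.3,1,0,0,0,0,0,0.3,1,0,0,0,0,0,0.3,1,0,0,0,0,0,0.3,1,0,0,0,0,0,0.15,1,0,0,0,0,0,0,0.5,0,0,0,0,0,0,0.5,0,0,0,0,0,0,0.5,0,0,0,0,0,0,0.3,0,0,0,0,0,0,0.3,0,0,0,0,0,0,0.3]'

```text
time: 15.63
tool_pos: [0.4799, 0.1027, 0.0439]
ee_rot: [3.139, 0.0, 1.667]
wrist_force: [0.1, 1.6, -0.2]
width: 0.0574
finger_force: 0.0
```

Call:
move_arm --motion '[0,0,0,0,0,0,0.2,0,0,0,0,0,0,0.15,0,0,0,0,0,0,0.1,0,0,0,0,0,0,0.05,0,0,0,0,0,0,0,0,0,0,0,0,0,0,0,0,0,0,0,0,0]'

```text
time: 16.22
tool_pos: [0.4789, 0.1027, 0.0424]
ee_rot: [-3.141, 0.0, 1.667]
wrist_force: [-0.3, 0.8, -0.5]
width: 0.0108
finger_force: 18.2
```

Call:
move_arm --motion '[0,0,0,-0.06,0,0,0,0,0,0,-0.1,0,0,0,0,0,0,-0.12,0,0,0,0,0,0,-0.12,0,0,0,0,0,0,-0.12,0,0,0,0,0,0,-0.12,0,0,0,0,0,0,-0.12,0,0,0,0,0,0,-0.12,0,0,0,0,0,0,-0.12,0,0,0,0,0,0,0,0,0,0]'

```text
time: 17.05
tool_pos: [0.4887, 0.0, 0.0422]
ee_rot: [-3.141, 0.003, 1.665]
wrist_force: [0.8, -2.5, -0.5]
width: 0.0109
finger_force: 30.0
```

Call:
move_arm --motion '[0,0,0,-0.08,0,0,0,0,0,0,-0.1,0,0,0,0,0,0,-0.1,0,0,0,0,0,0,-0.1,0,0,0,0,0,0,-0.1,0,0,0,0,0,0,-0.08,0,0,0,0,0,0,-0.06,0,0,0,0,0,0,0,0,0,0,0,0,0,0,0,0,0,0]'

```text
invalid input
```

```bash
python3 -c "
from h import *
snap('w5')"
```

```text
17.05 [0.4887 0.     0.0422] [-3.1413e+00  2.6000e-03  1.6648e+00] [ 0.82 -2.51 -0.5 ] 0.010918989285524438 30.000347793102264
```

View pics/w5.png

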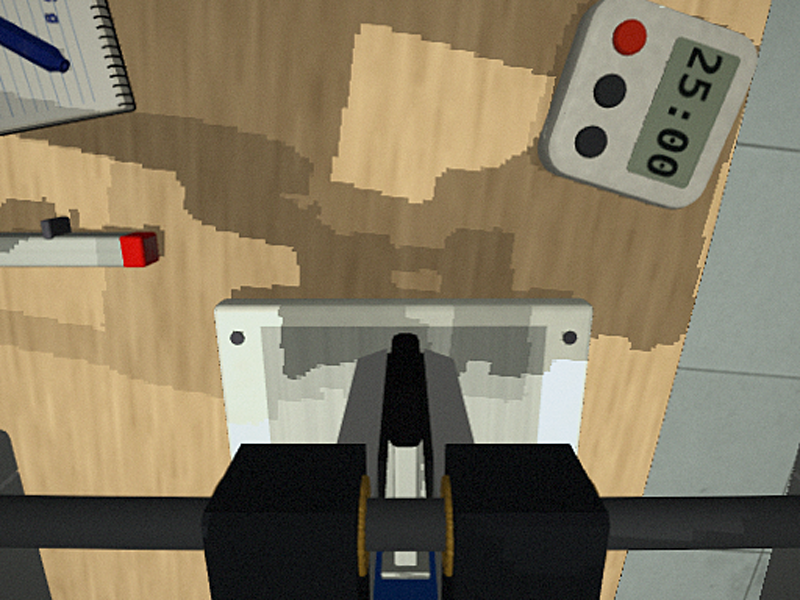

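The move had a miscounted row and was refused, so I am resending it. The picture shows the tab held at (405,390) and still in line with the shelf.

Call:
move_arm --motion '[0,0,0,-0.08,0,0,0,0,0,0,-0.1,0,0,0,0,0,0,-0.1,0,0,0,0,0,0,-0.1,0,0,0,0,0,0,-0.1,0,0,0,0,0,0,-0.08,0,0,0,0,0,0,-0.06,0,0,0,0,0,0,0,0,0,0,0,0,0,0,0,0,0]'

```text
time: 17.85
tool_pos: [0.4945, -0.0598, 0.0423]
ee_rot: [-3.141, 0.002, 1.666]
wrist_force: [0.1, -2.0, -1.7]
width: 0.0108
finger_force: 30.0
```

Call:
move_arm --motion '[0,0,0,-0.04,0,0,0,0,0,0,-0.04,0,0,0,0,0,0,-0.03,0,0,0,0,0,0,0,0,0,0,0,0,0,0,0,0,0]'

```text
time: 18.27
tool_pos: [0.4956, -0.0699, 0.0424]
ee_rot: [3.142, 0.001, 1.667]
wrist_force: [0.5, -1.0, -1.6]
width: 0.0105
finger_force: 30.0
```

Call:
move_arm --motion '[0,0,0,-0.02,0,0,0,0,0,0,-0.02,0,0,0,0,0,0,0,0,0,0,0,0,0,0,0,0,0]'

```text
time: 18.6
tool_pos: [0.496, -0.0738, 0.0424]
ee_rot: [-3.142, 0.001, 1.667]
wrist_force: [-0.5, 0.7, -1.1]
width: 0.01
finger_force: 30.0
```

Call:
move_arm --motion '[0,0,0,-0.02,0,0,0,0,0,0,-0.02,0,0,0,0,0,0,0,0,0,0,0,0,0,0,0,0,0]'

```text
time: 18.93
tool_pos: [0.4964, -0.0778, 0.0424]
ee_rot: [3.142, 0.001, 1.667]
wrist_force: [0.8, -0.0, -1.3]
width: 0.0105
finger_force: 30.0
```

Call:
move_arm --motion '[0,0,0,-0.02,0,0,0,0,0,0,0,0,0,0,0,0,0,0,0,0,0]'

```text
time: 19.18
tool_pos: [0.4965, -0.0792, 0.0425]
ee_rot: [3.142, -0.0, 1.667]
wrist_force: [-0.3, 2.1, 0.2]
width: 0.0113
finger_force: 30.0
```

Call:
move_arm --motion '[0,0,0,-0.02,0,0,0,0,0,0,0,0,0,0,0,0,0,0,0,0,0]'

```text
time: 19.43
tool_pos: [0.4965, -0.0792, 0.0425]
ee_rot: [-3.142, -0.004, 1.668]
wrist_force: [-0.8, 6.7, 1.7]
width: 0.0108
finger_force: 30.0
```

Call:
move_arm --motion '[0,0,0,-0.02,0,0,0,0,0,0,0,0,0,0,0,0,0,0,0,0,0]'

```text
time: 19.68
tool_pos: [0.4966, -0.0795, 0.0425]
ee_rot: [-3.141, -0.008, 1.668]
wrist_force: [-1.7, 10.8, 1.6]
width: 0.0109
finger_force: 30.0
```

Call:
move_arm --motion '[0,0,0,0.03,0,0,0,0,0,0,0,0,0,0,0,0,0,0,0,0,0.8,0,0,0,0,0,0,0.8,0,0,0,0,0,0,0.8,0,0,0,0,0,0,0.8,0,0,0,0,0,0,0.8,0,0,0,0,0,-0.2,0.8,0,0,0,0,0,-0.35,0.8,0,0,0,0,0,-0.35,0.8,0,0,0,0.1,0,-0.35,0.8,0,0,0,0.1,0,-0.35,0.8]'

```text
time: 20.68
tool_pos: [0.4944, -0.0609, 0.2041]
ee_rot: [-3.142, 0.001, 1.666]
wrist_force: [0.1, -0.5, 0.2]
width: 0.0736
finger_force: 0.0
```

Call:
move_arm --motion '[0,0,0,0.1,0,-0.3,0.8,0,0,0,0,0,0,0.8,0,0,0,0,0,0,0.8,0,0,0,0,0,0,0.8]'

```text
time: 21.02
tool_pos: [0.4934, -0.0507, 0.2316]
ee_rot: [-3.14, 0.0, 1.667]
wrist_force: [0.6, -0.4, -1.6]
width: 0.0749
finger_force: 0.0
```

```bash
python3 -c "
from h import *
snap('w6')
im=robot.snapshot('scene')[140:240,200:330,::-1]
w=cv2.imread('pics/w6.png')
a=cv2.resize(w,(400,300));b=cv2.resize(im,(390,300),interpolation=cv2.INTER_CUBIC)
cv2.imwrite('pics/f.png',np.hstack([a,b]))"
```

```text
21.0167 [ 0.4934 -0.0507  0.2316] [-3.1404e+00  1.0000e-04  1.6672e+00] [ 0.63 -0.39 -1.65] 0.07489840045228513 0.0
```

View pics/f.png

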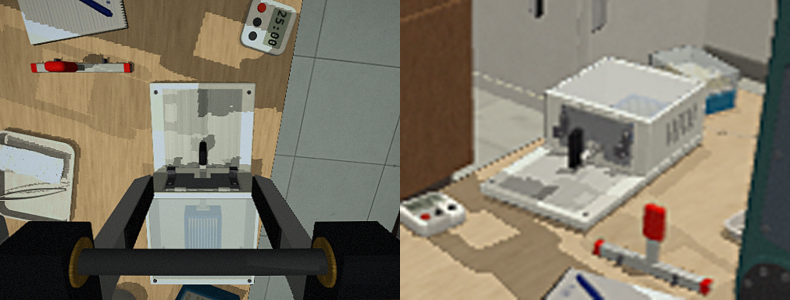

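The tray shows under the clear roof at (203,220). The flap hangs shut with only the stem and tab outside, and the bar stands on the bench.

```bash
python3 -c "
from bench import robot
print(robot.close_job())"
```

```text
the job is handed in; nothing more can be done
None
```

The job is handed in at about 21 s: the bar stands released on the bench, the carrier was pushed until it met the back stop, and the last picture shows the flap shut with only the stem and tab outside; the hand-in returned no verdict.

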